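# Hold a cork-backed tile in the glue press

### The arm

A 7-joint arm with a two-finger parallel gripper is mounted at the origin on the work surface. World frame = base frame: x ahead of the robot, y to its left, z up, the work surface at z = 0. Lengths are in m, angles in rad, forces in N, time in s.
With the tool pointing down it reaches from about 0.35 to 0.775 m from the base axis. Payload 3.1 kg.
Tool frame: the origin (TCP) lies on the centre line of the jaws, within the pads' length; the fingertips stand 8 mm ahead of it and the grasp point (between the pads) lies 11 mm behind it (ctrl.tip_reach is the distance from the TCP to the fingertips, in m); y points along the fingers, x is the direction in which the jaws open and shut, and the axes are right-handed (so a half turn about y gives the same grasp; the last joint's range is limited). The gripper opens to 85 mm and grips with 20 to 120 N. Pads are 22 mm wide; open, the fingers measure 114 mm over their backs; the gripper's body (76 mm by 85 mm) begins 54 mm behind the grasp point. The pads swing forward as they close: fully open they stand 13 mm farther back than shut.
Start: joints at [-1.236, 0.311, 0.014, 1.512, -0.004, 1.319, -0.027], TCP at [0.202, 0.511, 0.239] pointing down, gripper open.
Joint ranges: [-2.7, 2.7], [-0.3, 1.91], [-1.27, 1.3], [0.12, 2.57], [-1.44, 4.58], [0.2, 2.03], [-3.05, 3.05]. Speed limits (rad/s): [2.79, 2.79, 3.14, 3.14, 3.14, 3.14, 3.14].

### API

Orientations are given as [roll, pitch, yaw] about the fixed x, y, z axes, in that order (R = Rz(yaw) Ry(pitch) Rx(roll)).
In Python, from workcell import ctrl, optics gives the robot as it stands. Calls block until the motion is done:
- ctrl.move_to(position, orientation): joint-space move of the TCP to a pose.
- ctrl.servo_line(position, attitude=None, vel=0.15, threshold=None): straight line of the TCP; attitude=None keeps the orientation; vel is the mean speed in m/s. With threshold (N) it stops when the force on the tool has changed by that much, and returns True; else False.
- ctrl.goto_joints(angles): joint-space move.
- ctrl.grip(opening, strength=None): finger opening in m; strength is the grip in N (None keeps the last); returns when the fingers have stopped.
- ctrl.sleep(seconds).
- ctrl.solve_ik(position, orientation): joint angles nearest the present ones, or None.
- ctrl.observe(): the state.
- optics.capture(name): name is "side" or "top"; returns (picture, depth): 420x560x3 uint8, blue, green, red; 420x560 float32, m along the optical axis (not along the pixel's ray), 0 where there is no reading.
- optics.camera_info(name): a dict with "vfov" (degrees; the focal length in pixels is half the picture's height over the tangent of half this angle, whatever the lens; pixels are square), "cx", "cy" (the principal point, pixels), "extrinsics" (4x4, takes a point from camera to world coordinates). Camera axes: x right, y up, looking along -z (the intrinsics and any distortion apply to the point x, -y, -z); pixel columns grow to the right and rows downward; lengths in m; the calibration is good to about 2 mm. A picture is of the moment at which its call begins. camera_info takes no time and is no camera call.
A pose or a line that the arm cannot do raises ctrl.PlanningError and nothing moves.
- ctrl.finish_job(): hands the job in, once; it reports no verdict.
The state is a dict: "time_s": time; "joint_pos": joint angles; "qvel": joint speeds; "joint_efforts": joint torques, N m; "tool_pos": TCP position; "orientation": TCP orientation; "ft_force": force on the tool from outside, world axes, zero at the start; "moment": the same for the moment, N m; "grip_width": finger opening in m.
Only numpy, scipy, OpenCV 4.12 (cv2) and the standard library are available. Lean on these libraries where they do the work, as an engineer would, in place of code of your own. Each camera call takes 0.05 s, during which the arm holds its last target. There are 200 camera calls.

### The job

The glue under the oblong tile has to grab: take the oblong cork-backed tile from the ware board, lay it flat in the nest of the press's shuttle between the corner stops, and slide the shuttle all the way in under the pad. Then bring the hand lever down until it stands level, so that the sprung pad presses on the tile, and keep it there: the job ends with the robot still holding the lever level (left alone it springs back up; forcing it well below level would crack the tile). Leave everything else on the table where it is.

Things in the scene. Friction and masses are not known exactly. Their poses are not given: they have to be found in the camera images.
- tile_center (a point): centre of the loose oblong tile, the only piece on the ware board that is longer than wide: terracotta with a white raised border on top and a cork back below, 56 (its x) x 100 (its y) x 12 mm high (its z), about 120 g; lies cork down on the ware board, whose top is 12 mm above the table; it starts on any of three places on the board
- press: grey hand-lever glue press, fixed. Origin on the table, below the middle of the pad; x points away from the operator (to the column), y along the shuttle's rails, from the loading end (-y) to the end stop (+y). Base 140 x 360 x 16 mm. Column 75 to 135 mm behind the pad (+x), 215 mm high; head arm over the ram 40 mm wide, 144 to 174 mm above the table. Shuttle, ram with pad, and lever move
- nest (a point): centre of the nest on the shuttle, on the flat top of the shuttle plate (42 mm above the table), axes as the press's. The shuttle plate is 116 x 130 mm; four L-shaped corner stops, 6 mm high, leave 64 mm along x and 107 mm along y for the tile, which lies with its length along y; between the stops the sides are open for the fingers (77 mm along the long sides)
- shuttle (a joint): travel of the shuttle along the rails in m: 0 = all the way out at the loading end, 0.170 = all the way in, against the stop, nest straight under the pad; it can start up to 0.04 in. Runs with about 2 N of friction and stays where it is left
- shuttle_knob (a point): middle of the grip of the upright black shuttle knob, 130 mm from the nest's centre on its loading side (-y), on the shuttle; round, 26 mm thick, the grip reaching from 20 to 56 mm over the shuttle plate (this point 40 mm over it, 82 mm above the table)
- pad_face (a point): centre of the lower face of the sprung rubber pad, 46 x 90 mm; with the lever up it hangs 86 mm above the table, 32 mm over the top of a tile in the nest. It meets the tile when the lever is about 0.13 rad above level; its springs (1.2 N per mm) press about 20 N at level
- lever_pivot (a point): pivot of the hand lever, 90 mm behind the pad's middle (+x of the press), 200 mm above the table; the hinge axis is the press's y
- lever_grip (a point): middle of the black round grip of the hand lever, 216 mm from the pivot on the operator's side (-x of the press); grip 112 mm long, 28 mm thick, along the lever; about 300 mm above the table with the lever up, 200 mm when level
- lever_angle (a joint): angle in rad by which the hand lever has been brought down: 0 = up, as the spring keeps it (0.47 above level, the grip higher than the pivot), 0.47 = level, 0.62 = stop. It springs back up when let go. Pushing down at the middle of the grip takes about 4 N at first and about 15 N at level with a tile under the pad
- press_pad: the sprung pad itself, origin at the centre of its lower face
- lever: the hand lever itself: steel fork and bar with the black grip at its end, 272 mm from pivot to tip; origin at the pivot, its -x along the lever to the grip
- tile: the same oblong tile, origin at the centre of its underside
- square_tile: bystander on the ware board: square tile, 60 x 60 x 12 mm, origin under its centre
- round_coaster: bystander on the ware board: round coaster, 72 mm across, 12 mm high, origin under its centre
- bisque_bowl: bystander: terracotta bowl, 150 mm across, 70 mm high, origin under its centre
- bisque_plate: bystander: terracotta plate, 170 mm across, 22 mm high, origin under its centre
- glue_jar: bystander: white jar, 64 mm across, 85 mm high, origin under its centre
- glue_brush: bystander: brush lying on the table, origin under its middle
- tool_mug: bystander: white cup, 72 mm across, 100 mm high, origin under its centre
Not all that is in view belongs to the job. What is shaped like the tile but green or purple is not meant.

How it is judged:
On the way, in this order (a step that is already met when the one before it is completed fails the run):
1. the oblong tile lies flat in the nest of the shuttle, between the corner stops, let go, with the shuttle still outside the pad (x of tile_center in the frame of nest between -0.006 and 0.006 m and y of tile_center in the frame of nest between -0.006 and 0.006 m and z of tile_center in the frame of nest below 0.008 m and angle between tile's own z axis and vertical below 0.04 rad and contact force between the fingers and tile below 0.2 N and value of joint shuttle below 0.1 m), for 0.2 s.
2. the shuttle is all the way in with the tile in its nest, the lever still up (value of joint shuttle above 0.166 m and value of joint lever_angle below 0.2 rad and horizontal distance between tile_center and nest below 0.008 m and z of tile_center in the frame of nest below 0.008 m), for 0.2 s.
At the end, for the whole second after the job is handed in: Through the last second the robot holds the hand lever level within 0.07 rad (4 degrees), still, pushing on it with more than 4 N; the pad presses on the tile with more than 9 N; the shuttle is all the way in (within 6 mm) and the tile lies flat in its nest, within 8 mm of the middle (value of joint lever_angle between 0.4 and 0.54 rad and velocity of joint lever_angle between -0.05 and 0.05 rad/s and contact force between any of the fingers, the arm and lever above 4 N and contact force between press_pad and tile above 9 N and value of joint shuttle above 0.164 m and horizontal distance between tile_center and nest below 0.008 m and z of tile_center in the frame of nest below 0.008 m and angle between tile's own z axis and vertical below 0.04 rad); the arm keeps its last pose, push and grip.
It fails at once if the lever forced more than 0.12 rad below level: the tile cracks (value of joint lever_angle above 0.59 rad).
It fails at once if another piece on the ware board shifted by more than 20 mm (distance of any of square_tile, round_coaster from where it was at the start of the episode above 0.02 m).
It fails at once if a bystander on the table shifted by more than 30 mm (distance of any of bisque_bowl, bisque_plate, glue_jar, glue_brush, tool_mug from where it was at the start of the episode above 0.03 m).
It also fails if it takes over 62 s, if anything falls off the work surface, if the arm or the gripper's body presses on something with over 40 N, if the wrist force passes 120 N, or if a joint passes its speed limit or range.

## Working session

There is one attempt and no reset: what is moved stays moved. The work goes in short steps, each a Python script; the robot and the scene stay as the last script left them, time stands still between calls to the robot, and variables do not carry over. Pictures are saved under pics/ and viewed, about 8 in all and at most 12, crops included, and the job is handed in when it is done.

```bash
mkdir -p pics; ls
python3 - <<'E'
from workcell import ctrl, optics
import cv2,numpy as np
for n in("side","top"):
    p,d=optics.capture(n); cv2.imwrite(f"pics/{n}0.png",p); np.save(f"pics/{n}0.npy",d); print(n,optics.camera_info(n),(d==0).mean())
print(ctrl.observe(),ctrl.tip_reach)
E
```

```text
pics
side {'vfov': 50.07122625305598, 'cx': 282.6329653035845, 'cy': 202.6540375575295, 'extrinsics': array([[ 0.88854677,  0.322757  , -0.32605605,  0.04774398],
       [-0.45875481,  0.61675928, -0.63964992, -0.82725424],
       [-0.00535339,  0.71793865,  0.6960858 ,  1.06857562],
       [ 0.        ,  0.        ,  0.        ,  1.        ]])} 0.003949829931972789
top {'vfov': 53.44084568093783, 'cx': 277.7869509204063, 'cy': 211.57435707740404, 'extrinsics': array([[ 0.01117742,  0.98464071, -0.17423469,  0.19801328],
       [-0.99966173,  0.01509565,  0.02117916, -0.02253382],
       [ 0.02348404,  0.17393903,  0.98447637,  1.63984793],
       [ 0.        ,  0.        ,  0.        ,  1.        ]])} 0.003971088435374149
{'time_s': 0.1, 'joint_pos': array([-1.2357025 ,  0.31168422,  0.01399262,  1.51288355, -0.00443014,
        1.31919384, -0.02721549]), 'qvel': array([ 0.00102184, -0.0010898 ,  0.00111467, -0.00202514, -0.00099414,
       -0.00056671,  0.00069628]), 'joint_efforts': array([ 1.02186641e-03, -3.80860519e+01,  1.46545409e-01, -2.31242359e+01,
        1.21977131e-02,  8.18260771e-03,  1.13977222e-05]), 'tool_pos': array([0.20211275, 0.51084162, 0.23831383]), 'orientation': array([-1.5708571 ,  0.00213713,  1.19405635]), 'ft_force': array([0.00059961, 0.49532054, 0.57224085]), 'moment': array([ 0.0579297 ,  0.03892779, -0.00758493]), 'grip_width': 0.08513433775251451} 0.008
```

View pics/top0.png

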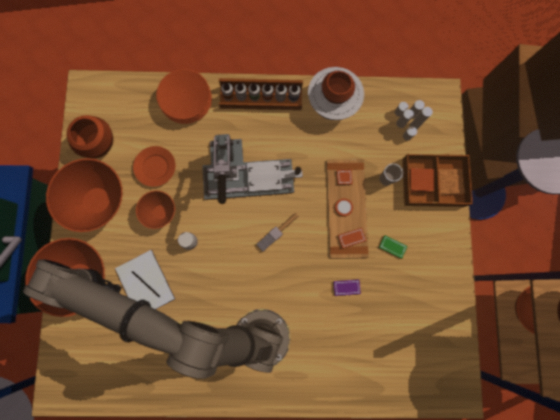

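View pics/side0.png

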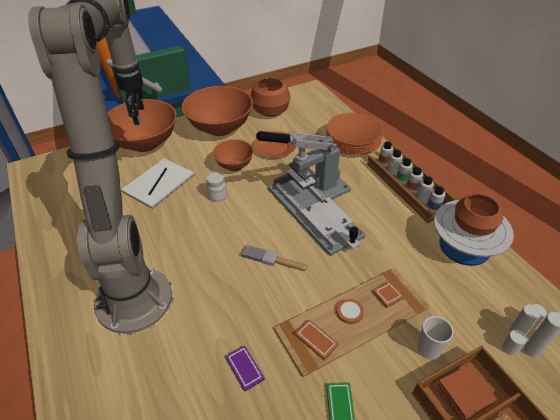

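The oblong candidates in the top view are the terracotta one at (351,238) on the board, the green one at (393,246) and the purple one at (347,288). Only the terracotta one lies on the ware board and is longer than wide. The square at (344,177) and the round at (343,207) are bystanders. Next I take enlarged crops and measure.

```bash
cat > h.py <<'E'
import numpy as np,cv2
from workcell import ctrl,optics
def K(n):
    c=optics.camera_info(n); return 210/np.tan(np.radians(c["vfov"]/2)),c["cx"],c["cy"],c["extrinsics"]
def rays(n,uv):
    f,cx,cy,E=K(n); uv=np.atleast_2d(np.float64(uv))
    return np.c_[(uv[:,0]-cx)/f,-(uv[:,1]-cy)/f,-np.ones(len(uv))]@E[:3,:3].T,E[:3,3]
def onplane(n,uv,z):
    r,o=rays(n,uv); return o+r*((z-o[2])/r[:,2])[:,None]
def cloud(n,d):
    v,u=np.mgrid[:420,:560]; r,o=rays(n,np.c_[u.ravel(),v.ravel()])
    return (o+r*d.reshape(-1,1)).reshape(420,560,3)
def tri(uv1,uv2):
    (a,),o=rays("side",uv1);(b,),p=rays("top",uv2)
    s=np.linalg.lstsq(np.c_[a,-b],p-o,rcond=None)[0]; x,y=o+a*s[0],p+b*s[1]
    return (x+y)/2,np.linalg.norm(x-y)
def terra(n,img,box,z):
    """oblong tile: min-area rectangle of the terracotta/white blob in box, on plane z"""
    x0,y0,x1,y1=box; hsv=cv2.cvtColor(img,cv2.COLOR_BGR2HSV)[y0:y1,x0:x1]
    m=cv2.inRange(hsv,(0,140,90),(11,255,255))
    m=cv2.morphologyEx(m,cv2.MORPH_CLOSE,np.ones((3,3),np.uint8))
    c=max(cv2.findContours(m,cv2.RETR_EXTERNAL,cv2.CHAIN_APPROX_NONE)[0],key=cv2.contourArea)
    P=onplane(n,c[:,0,:]+[x0,y0],z)
    (cx,cy),(w,h),a=cv2.minAreaRect((P[:,:2]*1000).astype(np.float32))
    if w>h: a,w,h=a+90,h,w
    return np.array([cx,cy])/1000,(w,h),(a+90)%180-90   # a: angle of short side from x...
E
python3 - <<'E'
from h import *
T,dT=cv2.imread("pics/top0.png"),np.load("pics/top0.npy"); S,dS=cv2.imread("pics/side0.png"),np.load("pics/side0.npy")
print(terra("top",T,(330,225,372,252),.024)); print(terra("side",S,(290,318,342,360),.024))
for n,d in(("top",dT),("side",dS)):
    C=cloud(n,d)
    X,Y,Z=C[...,0],C[...,1],C[...,2]
    reg=(X>.45)&(X<.75)&(Y>-.22)&(Y<.25)
    for zn,lo,hi in(("plate",.038,.046),("base",.012,.02),("knobtop",.088,.104),("col",.209,.222)):
        m=reg&(Z>lo)&(Z<hi); q=C[m]
        if len(q): print(n,zn,len(q),q.mean(0).round(4),cv2.minAreaRect((q[:,:2]*1000).astype(np.float32)))
a=cv2.resize(T[125:215,190:310],None,fx=5,fy=5,interpolation=cv2.INTER_CUBIC)
b=cv2.resize(S[120:260,250:375],None,fx=4,fy=4,interpolation=cv2.INTER_CUBIC)
cv2.imwrite("pics/press_top.png",a);cv2.imwrite("pics/press_side.png",b)
cv2.imwrite("pics/tile.png",np.hstack([cv2.resize(T[150:270,320:410],None,fx=4,fy=4),cv2.resize(S[290:370,270:370],None,fx=4,fy=6)]))
E
```

```text
(array([ 0.37325174, -0.341599  ]), (75.85060119628906, 118.13056945800781), 18.04973030090332)
(array([ 0.38449414, -0.34850229]), (57.222198486328125, 103.11725616455078), 18.427568435668945)
top plate 804 [0.6237 0.0035 0.0424] ((652.1414794921875, 46.83869934082031), (179.8624267578125, 386.8964538574219), 2.6443214416503906)
top base 922 [0.6206 0.0742 0.0162] ((600.742919921875, 33.711700439453125), (430.62457275390625, 296.9960632324219), 89.89810943603516)
top knobtop 63 [ 0.6276 -0.0198  0.0984] ((659.4544067382812, 26.81243896484375), (137.0776824951172, 331.0665588378906), 1.2198702096939087)
top col 132 [0.7011 0.1522 0.2144] ((694.898193359375, 152.84078979492188), (78.59091186523438, 62.45055389404297), 80.2261962890625)
side plate 1177 [ 0.6238 -0.0089  0.0428] ((656.0128173828125, 46.529815673828125), (189.9933624267578, 390.06854248046875), 3.471086025238037)
side base 1344 [0.6053 0.0636 0.0168] ((608.7755126953125, 36.103912353515625), (399.7393493652344, 244.9766845703125), 76.66218566894531)
side knobtop 262 [0.6435 0.0727 0.0973] ((678.9169311523438, 32.723297119140625), (158.05352783203125, 336.1551818847656), 7.972846031188965)
side col 189 [0.6829 0.1486 0.2149] ((664.2484741210938, 158.2041473388672), (76.49207305908203, 120.9141616821289), 80.39495086669922)
```

View pics/press_top.png

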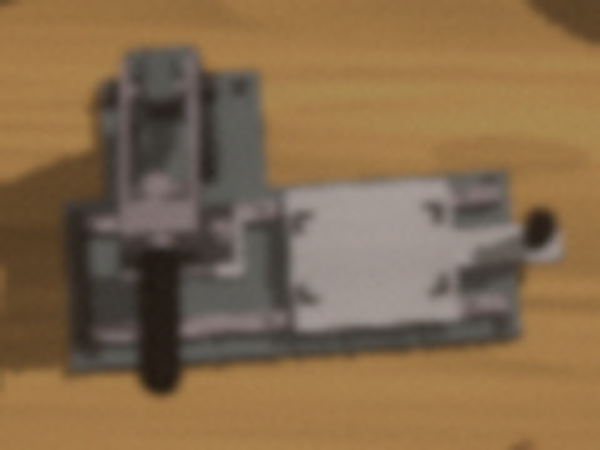

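View pics/press_side.png

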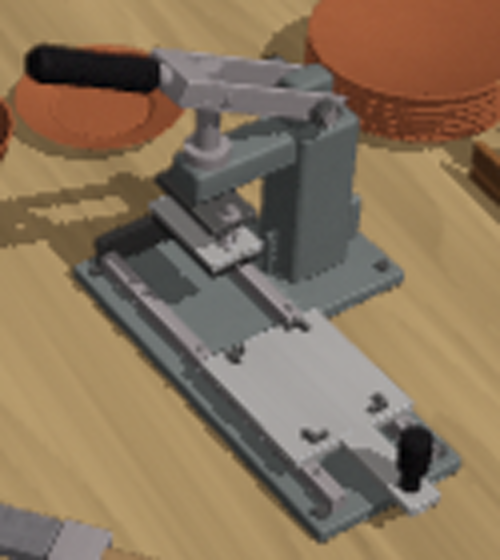

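View pics/tile.png

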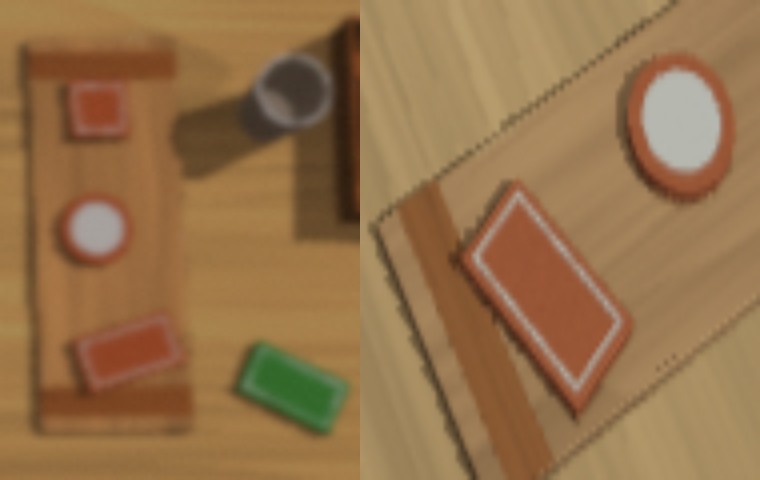

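The side crop shows the terracotta tile clearly, with its long axis about 18° off -y. The press has its knob on the -y side, and the plate's corner stops are visible. Next I fit the plate, knob and grip from the depth clouds.

```bash
cat >> h.py <<'E'
def press(n,img,d):
    C=cloud(n,d); X,Y,Z=C[...,0],C[...,1],C[...,2]
    m=((abs(Z-.0425)<.005)&(X>.53)&(X<.72)&(Y>-.16)&(Y<.2)&(img.min(2)>60)).astype(np.uint8)
    m=cv2.morphologyEx(m,cv2.MORPH_CLOSE,np.ones((7,7),np.uint8)); m=cv2.morphologyEx(m,cv2.MORPH_OPEN,np.ones((11,11),np.uint8))
    c=max(cv2.findContours(m,cv2.RETR_EXTERNAL,cv2.CHAIN_APPROX_NONE)[0],key=cv2.contourArea)[:,0]
    P=onplane(n,c,.042); r=cv2.minAreaRect((P[:,:2]*1000).astype(np.float32)); print(n,"plate",r)
    dark=img.max(2)<62
    k=dark&(Z>.064)&(Z<.105)&(X>.55)&(X<.75)&(Y<-.05)&(Y>-.2)
    q=C[k]; print(" knob",len(q),(q.min(0)+q.max(0))/2,q.min(0),q.max(0))
    g=dark&(Z>.2)&(Z<.36)&(X>.35)&(X<.7)&(Y>.05)&(Y<.25)
    q=C[g]; print(" grip",len(q),np.median(q,0),q.min(0),q.max(0))
E
python3 - <<'E'
from h import *
for n in("top","side"): press(n,cv2.imread(f"pics/{n}0.png"),np.load(f"pics/{n}0.npy"))
print("nest", onplane("top",[(264.1,175.0)],.045),onplane("side",[(326.1,214.1)],.045))
# base near edge in top crop
e=onplane("top",np.array([(70,372),(520,337)])/5+[189.6,124.6],.016);print(e,np.degrees(np.arctan2(e[1,0]-e[0,0],e[0,1]-e[1,1])))
R=lambda y:[-np.pi/2,0,y]
import math
from scipy.spatial.transform import Rotation as Ro
o=ctrl.observe()["orientation"]; print(Ro.from_euler("xyz",o).as_matrix().round(2))
E
```

```text
top plate ((625.326416015625, -17.14630889892578), (117.99458312988281, 158.75796508789062), 1.3513891696929932)
 knob 23 [ 0.63332019 -0.12784083  0.09033344] [ 0.62326174 -0.13566222  0.07805761] [ 0.64337863 -0.12001945  0.10260927]
 grip 251 [0.51673982 0.13414516 0.30680245] [0.45910877 0.11314666 0.20107615] [0.69898043 0.18775149 0.33625713]
side plate ((624.0071411132812, -14.962867736816406), (118.44689178466797, 163.47523498535156), 4.093841075897217)
 knob 95 [ 0.63378323 -0.13071056  0.08329234] [ 0.62266263 -0.14301539  0.06441185] [ 0.64490384 -0.11840573  0.10217282]
 grip 294 [0.5047902  0.12522949 0.30549002] [0.45534639 0.11430733 0.2000997 ] [0.69821048 0.1566495  0.33581985]
nest [[ 0.62581909 -0.00125416  0.045     ]] [[0.62582554 0.00262333 0.045     ]]
[[ 0.53144237  0.23679448  0.016     ]
 [ 0.56569166 -0.11969542  0.016     ]] 5.4877733500098165
[[ 0.37 -0.   -0.93]
 [ 0.93 -0.    0.37]
 [-0.   -1.   -0.  ]]
```

Run:
```python
from h import *
# corner stops: dark blobs on the plate
for n in("top","side"):
    img=cv2.imread(f"pics/{n}0.png"); C=cloud(n,np.load(f"pics/{n}0.npy"))
    g=cv2.cvtColor(img,cv2.COLOR_BGR2GRAY); B=cv2.morphologyEx(g,cv2.MORPH_BLACKHAT,np.ones((9,9),np.uint8))
    P=C[...,:2]-[.626,.0005]; c,s=np.cos(.073),np.sin(.073); p=P@np.array([[c,-s],[s,c]])
    m=((B>25)&(abs(p[...,0])<.047)&(abs(p[...,1])<.065)).astype(np.uint8)
    N,L,st,ce=cv2.connectedComponentsWithStats(m)
    for i in range(1,N):
        if st[i,4]>3: print(n,st[i,4],ce[i].round(1),onplane(n,ce[i],.046).round(4))
y=np.radians(18.4); O=[-np.pi/2,0,y]
p=ctrl.observe()["tool_pos"]; o=ctrl.observe()["orientation"]
try:
    ctrl.move_to([.2,.48,.45],list(o)); ctrl.move_to([.384,-.3485,.45],O)
    ctrl.grip(.072,40); ctrl.move_to([.384,-.3485,.10],O)
except ctrl.PlanningError as e: print(e)
print(ctrl.observe()["tool_pos"],ctrl.observe()["time_s"],ctrl.observe()["joint_pos"].round(2))
S,_=optics.capture("side");T,_=optics.capture("top")
cv2.imwrite("pics/hov.png",np.hstack([cv2.resize(S[240:380,250:390],None,fx=3,fy=3),cv2.resize(T[180:280,310:400],None,fx=4.2,fy=4.2)]))
```

```text
top 17 [276.6 166.9] [[ 0.6593 -0.0501  0.046 ]]
top 14 [249.5 168.9] [[0.6495 0.0567 0.046 ]]
top 15 [278.3 181.6] [[ 0.5998 -0.0576  0.046 ]]
top 19 [250.2 184. ] [[0.5882 0.0527 0.046 ]]
side 20 [323.7 200.8] [[0.6499 0.0575 0.046 ]]
side 18 [308.3 208.3] [[0.588  0.0509 0.046 ]]
side 24 [343.8 220.4] [[ 0.6599 -0.0476  0.046 ]]
side 17 [346.3 226.9] [[ 0.6516 -0.0747  0.046 ]]
side 23 [328.1 228.3] [[ 0.5988 -0.0537  0.046 ]]
side 25 [333.1 233.8] [[ 0.6003 -0.0801  0.046 ]]
[ 0.38517982 -0.34960199  0.10123687] 5.5417 [ 0.04  0.49  0.89  1.81 -0.44  1.04  1.43]
```

View pics/hov.png

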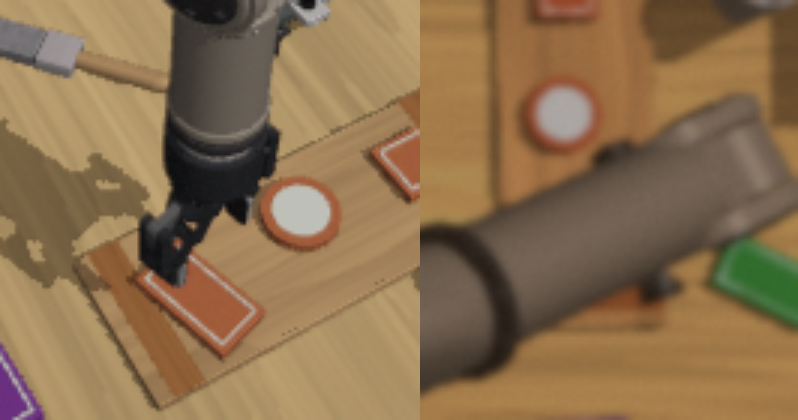

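Side view: the open gripper hovers over the oblong tile, jaws across its width, and clear of the coaster. The stop blobs agree in both views, giving nest (0.6242, 0.0011) and yaw about 5.4°. Now I pick.

Run:
```python
from h import *
y=np.radians(18.4); O=[-np.pi/2,0,y]
c=np.array([.3845,-.3475])
print(ctrl.servo_line([*c,.0215],O,vel=.08,threshold=6),ctrl.observe()["tool_pos"])
ctrl.grip(.03,45); print(ctrl.observe()["grip_width"],ctrl.observe()["tool_pos"])
ctrl.servo_line([*c,.16],O,vel=.15)
print(ctrl.observe()["grip_width"],ctrl.observe()["time_s"])
# hover high over the nest, clear of lever
N=np.array([.6242,.0011]); Y=.094; O2=[-np.pi/2,0,Y]
ctrl.move_to([*(N+[0,-.10]),.20],O2); 
s=ctrl.observe(); print(s["tool_pos"],s["orientation"],s["grip_width"],s["joint_pos"].round(2),s["time_s"])
S,dS=optics.capture("side");T,dT=optics.capture("top"); cv2.imwrite("pics/heldS.png",S);cv2.imwrite("pics/heldT.png",T);np.save("pics/heldS.npy",dS)
cv2.imwrite("pics/held.png",np.hstack([cv2.resize(S[120:300,270:410],None,fx=3,fy=3),cv2.resize(T[125:245,210:330],None,fx=4.5,fy=4.5)[:540]]))
```

```text
False [ 0.38483776 -0.34798028  0.0220083 ]
0.05471079538996349 [ 0.3850749  -0.34804775  0.02250611]
0.05435461795204615 8.1417
[ 0.62300586 -0.10148772  0.19989108] [-1.57233536e+00  1.25592345e-03  9.04274483e-02] 0.0544748118625385 [-0.41  0.63  0.92  1.36 -0.5   1.39  0.59] 9.45
```

View pics/held.png

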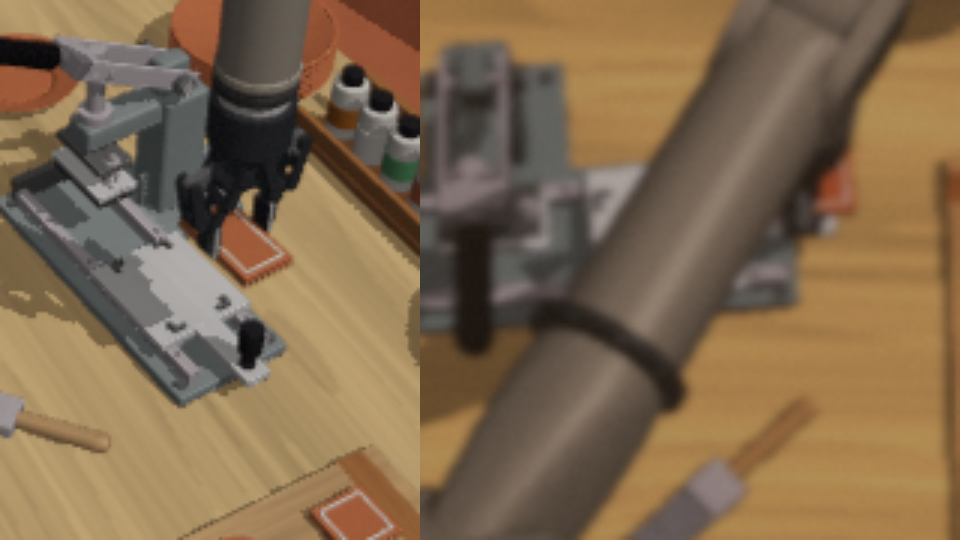

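Run:
```python
from h import *
t=np.array([.62300586,-.10148772]);c,s=np.cos(.0904),np.sin(.0904);R=np.array([[c,-s],[s,c]])
for n in("S","T"):
    img=cv2.imread(f"pics/held{n}.png"); nm={"S":"side","T":"top"}[n]
    hsv=cv2.cvtColor(img,cv2.COLOR_BGR2HSV); m=cv2.inRange(hsv,(0,130,70),(12,255,255))
    P=onplane(nm,np.argwhere(np.ones((420,560)))[:,::-1],.2015).reshape(420,560,3)
    p=(P[...,:2]-t)@R
    sel=(m>0)&(abs(p[...,0])<.04)&(p[...,1]<-.01)&(p[...,1]>-.08)
    for a,b in((-.024,-.014),(-.014,0),(0,.014),(.014,.024)):
        q=p[sel&(p[...,0]>a)&(p[...,0]<b)]; 
        if len(q): print(nm,a,len(q),np.sort(q[:,1])[:4].round(4))
    if n=="S":
        C=cloud("side",np.load("pics/heldS.npy")); q=C[sel]; pz=p[sel]
        k=(C[sel][:,:2]-t)@R
        for lo in(-.07,-.062,-.058,-.054,-.05,-.046,-.042,-.038):
            w=(k[:,1]>lo)&(k[:,1]<lo+.004); print(lo,w.sum(),np.median(q[w,2]).round(4) if w.any() else 0)
```

```text
side -0.024 25 [-0.0539 -0.0524 -0.0524 -0.0509]
side -0.014 50 [-0.0538 -0.0538 -0.0523 -0.0523]
side 0 50 [-0.0538 -0.0537 -0.0522 -0.0522]
side 0.014 22 [-0.0537 -0.0522 -0.0507 -0.0492]
-0.07 0 0
-0.062 0 0
-0.058 0 0
-0.054 4 0.2033
-0.05 44 0.1992
-0.046 10 0.2014
-0.042 6 0.2028
-0.038 23 0.2026
top -0.024 19 [-0.0499 -0.0496 -0.0492 -0.046 ]
top -0.014 25 [-0.0502 -0.0477 -0.0473 -0.0441]
top 0 18 [-0.0487 -0.0483 -0.048  -0.0451]
top 0.014 4 [-0.049  -0.0461 -0.0458 -0.0454]
```

```bash
cat >> h.py <<'E'
def go(p,O,vel=.12,fix=2,**k):
    """line, then correct the steady-state offset"""
    p=np.array(p,float); ctrl.servo_line(list(p),O,vel=vel); cmd=p.copy()
    for _ in range(fix):
        ctrl.sleep(.15); cmd+=p-ctrl.observe()["tool_pos"]; ctrl.servo_line(list(cmd),O,vel=.03)
    ctrl.sleep(.15); return cmd-p
E
python3 - <<'E'
from h import *
N=np.array([.6242,.0011]); O=[-np.pi/2,0,.097]
off=go([*N,.12],O); s=ctrl.observe(); print(off,s["tool_pos"],s["orientation"])
go([*N,.068],O,fix=1); s=ctrl.observe(); print(s["tool_pos"],s["orientation"],s["time_s"])
S,_=optics.capture("side"); cv2.imwrite("pics/low.png",cv2.resize(S[150:260,280:380],None,fx=6,fy=5.4,interpolation=cv2.INTER_CUBIC))
E
```

```text
[ 5.71595140e-06 -8.87497181e-06 -5.98035016e-06] [0.62422131 0.00109752 0.11998956] [-1.57077487e+00 -7.59422199e-06  9.69854106e-02]
[0.62333438 0.00142393 0.06692254] [-1.57075920e+00 -2.36928769e-04  9.70542117e-02] 12.85
```

View pics/low.png

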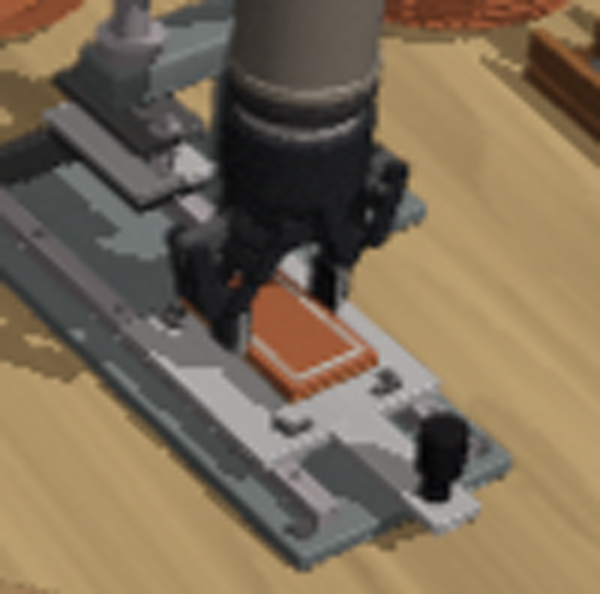

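The side view shows the tile 14 mm above the nest, its near end squared up with the stops at crop pixels (293,423) and (385,382). I lower it.

Run:
```python
from h import *
N=np.array([.6242,.0011]); O=[-np.pi/2,0,.097]
hit=ctrl.servo_line([*N,.0515],O,vel=.04,threshold=6); ctrl.sleep(.2); s=ctrl.observe(); print(hit,s["tool_pos"],s["ft_force"],s["time_s"])
ctrl.grip(.074); s=ctrl.observe(); p=s["tool_pos"]; ctrl.sleep(.2)
ctrl.servo_line([p[0],p[1],.16],O,vel=.15)
ctrl.move_to([.50,-.15,.20],O)
for n in("top","side"):
    img,d=optics.capture(n); cv2.imwrite(f"pics/pl_{n}.png",img); np.save(f"pics/pl_{n}.npy",d)
    C=cloud(n,d); m=cv2.inRange(cv2.cvtColor(img,cv2.COLOR_BGR2HSV),(0,130,70),(12,255,255))>0
    q=C[m&(abs(C[...,0]-.624)<.06)&(abs(C[...,1])<.09)]
    if len(q): print(n,len(q),np.percentile(q[:,2],[5,50,95]),cv2.minAreaRect((q[:,:2]*1000).astype(np.float32)))
A=cv2.imread("pics/pl_side.png");B=cv2.imread("pics/pl_top.png")
cv2.imwrite("pics/placed.png",np.hstack([cv2.resize(A[160:260,280:380],None,fx=4,fy=4,interpolation=2),cv2.resize(B[140:220,230:310],None,fx=5,fy=5,interpolation=2)]))
print(ctrl.observe()["time_s"])
```

```text
True [0.62408944 0.00116206 0.05257855] [-0.2240144  -0.17725539  5.13889696] 13.4917
top 240 [0.04858088 0.05485277 0.06099353] ((621.8223266601562, 2.4808578491210938), (50.131065368652344, 91.57496643066406), 5.15104341506958)
side 156 [0.04891721 0.05481087 0.05876639] ((620.3092651367188, -0.4669189453125), (53.77973556518555, 97.5707015991211), 6.556198596954346)
15.8167
```

View pics/placed.png

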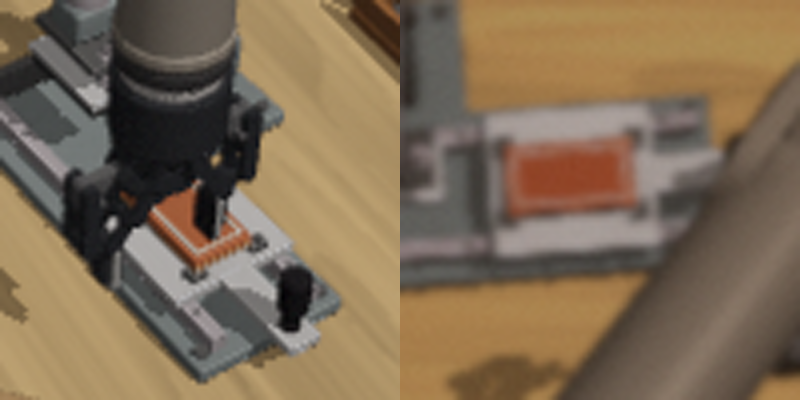

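The tile lies between the four stops in both views, top at 54–55 mm. Next is the knob.

Run:
```python
from h import *
Y=.095; O=[-np.pi/2,0,Y]; k=np.array([.635,-.129]); u=np.array([-np.sin(Y),np.cos(Y)])
ctrl.move_to([*k,.16],O); go([*k,.10+.02],O,fix=1)
print(ctrl.servo_line([*k,.075],O,vel=.08,threshold=6))
ctrl.grip(.012,30); ctrl.sleep(.2); s=ctrl.observe(); p=s["tool_pos"]; f0=s["ft_force"]; print(s["grip_width"],p,f0,s["time_s"])
for d in(.06,.12,.185):
    q=p[:2]+u*d; h=ctrl.servo_line([*q,.075],O,vel=.08,threshold=14); s=ctrl.observe(); r=s["tool_pos"]-p
    print(d,h,"along",r[:2]@u,s["tool_pos"],(s["ft_force"]-f0).round(1),s["grip_width"],s["time_s"])
    if h: break
```

```text
False
0.025089038183955276 [ 0.63654403 -0.12901829  0.07581796] [ 5.53271229 -0.19806413  2.27726802] 18.8583
0.06 False along 0.06123438022157879 [ 0.63084359 -0.06804972  0.07573916] [-1.8  1.3  2.9] 0.02519035084080905 19.7583
0.12 False along 0.12274230904767423 [ 0.62510107 -0.00681038  0.07571126] [-3.7  1.1  4.9] 0.024823124853969033 20.6583
0.185 True along 0.14566373844955047 [0.62299494 0.01601419 0.07572754] [-5.1 -1.3 -0.8] 0.024922035879966737 21.1417
```

Run:
```python
from h import *
Y=.095; O=[-np.pi/2,0,Y]; u=np.array([-np.sin(Y),np.cos(Y)])
s=ctrl.observe(); p=s["tool_pos"]; print(p,s["ft_force"].round(1))
h=ctrl.servo_line([*(p[:2]+u*.03),.0757],O,vel=.03,threshold=15); s=ctrl.observe(); print(h,(s["tool_pos"]-p)[:2]@u,s["ft_force"].round(1)); ctrl.sleep(.3)
s=ctrl.observe(); print((s["tool_pos"]-p)[:2]@u,s["ft_force"].round(1),s["tool_pos"],s["grip_width"])
for n in("side","top"):
    img,d=optics.capture(n); cv2.imwrite(f"pics/in_{n}.png",img); np.save(f"pics/in_{n}.npy",d)
A=cv2.imread("pics/in_side.png");B=cv2.imread("pics/in_top.png")
cv2.imwrite("pics/in.png",np.hstack([cv2.resize(A[120:240,240:360],None,fx=4,fy=4,interpolation=2),cv2.resize(B[125:205,195:255],None,fx=6,fy=6,interpolation=2)]))
```

```text
[0.62299494 0.01601419 0.07572754] [ 0.4 -1.4  1.5]
True -2.6975504677645288e-05 [ 0.9 -0.3  1.6]
-3.504424774042175e-05 [1.1 1.1 3.4] [0.62300047 0.01597951 0.07571963] 0.024962167486204893
```

View pics/in.png

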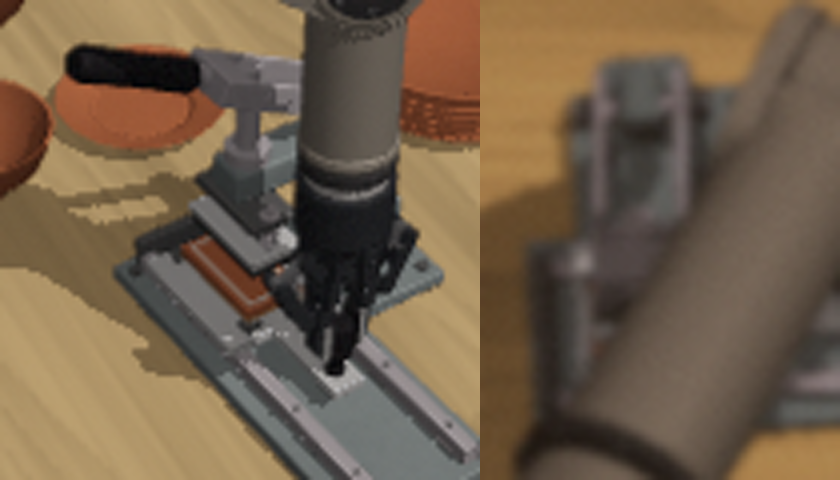

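The side view shows the tile under the pad and the shuttle plate close to the end block. I push briefly to confirm it is a hard stop, then release.

Run:
```python
from h import *
Y=.095; O=[-np.pi/2,0,Y]; u=np.array([-np.sin(Y),np.cos(Y)])
p=ctrl.observe()["tool_pos"]
for d in (.004,.008):
    ctrl.servo_line([*(p[:2]+u*d),.0757],O,vel=.02); ctrl.sleep(.2)
    s=ctrl.observe(); print(d,(s["tool_pos"]-p)[:2]@u,s["ft_force"].round(1),s["grip_width"])
ctrl.grip(.06); s=ctrl.observe(); print((s["tool_pos"]-p)[:2]@u,s["time_s"])
v=s["tool_pos"]; ctrl.servo_line([v[0],p[1]-.004,.075],O,vel=.05)
ctrl.servo_line([v[0],p[1]-.004,.20],O,vel=.2)
# lever: retreat toward -y, up, to look
ctrl.move_to([.45,-.08,.42],O)
for n in("side","top"):
    img,d=optics.capture(n); cv2.imwrite(f"pics/f_{n}.png",img); np.save(f"pics/f_{n}.npy",d)
    C=cloud(n,d); g=(img.max(2)<62)&(C[...,2]>.24)&(C[...,2]<.35)&(C[...,0]>.42)&(C[...,0]<.6)&(C[...,1]>.09)&(C[...,1]<.2)
    q=C[g]; x=q[:,0]
    print(n,len(q),q.min(0).round(4),q.max(0).round(4))
    for a in np.arange(.45,.57,.02):
        w=q[(x>a)&(x<a+.02)]
        if len(w): print(round(a+.01,3),len(w),w[:,1].min().round(4),w[:,1].max().round(4),np.percentile(w[:,2],90).round(4))
    k=(img.max(2)<62)&(C[...,2]>.07)&(C[...,2]<.105)&(abs(C[...,0]-.623)<.03)&(abs(C[...,1]-.016)<.03)
    print("knob",k.sum(),C[k].min(0) if k.any() else 0,C[k].max(0) if k.any() else 0)
print(ctrl.observe()["time_s"])
```

```text
0.004 0.0001660684594555095 [ 2.7 -5.6  0.3] 0.02509845797871249
0.008 0.00022078556717378177 [ 4.7 -8.8 -1.3] 0.025152847113802664
0.00907697241548204 23.6583
side 118 [0.4559 0.1136 0.2687] [0.5724 0.1565 0.336 ]
0.46 50 0.1136 0.1377 0.3309
0.48 12 0.1195 0.1303 0.3323
0.52 2 0.1276 0.1318 0.3071
0.54 34 0.1199 0.1327 0.2924
0.56 19 0.1221 0.1405 0.2908
knob 76 [ 0.60890429 -0.00070892  0.07004632] [0.63230208 0.02552982 0.10326857]
top 220 [0.4593 0.1186 0.2563] [0.5704 0.1619 0.3394]
0.46 23 0.1189 0.1408 0.3311
0.48 50 0.1189 0.1469 0.3333
0.5 34 0.1208 0.1445 0.3209
0.52 39 0.1229 0.1466 0.3114
0.54 46 0.1246 0.153 0.3009
0.56 25 0.1186 0.1619 0.2912
knob 29 [0.6099912  0.00615999 0.07976244] [0.63526492 0.02160357 0.10488273]
26.0583
```

The shuttle held against a hard stop under the push, and my lever geometry agrees with the depth cloud (grip middle about (0.5085, 0.136, 0.298)). Next I grip the lever across y with a vertical tool.

```bash
cat >> h.py <<'E'
Yp=.095; PV=np.array([.7002,.1543,.2]); ux=np.array([np.cos(Yp),np.sin(Yp),0])
def gp(phi,r=.216): return PV-ux*r*np.cos(phi)+np.array([0,0,r*np.sin(phi)-.011])
E
python3 - <<'E'
from h import *
q0=ctrl.observe()["joint_pos"]
a=gp(.47)
for y in (Yp+np.pi/2,Yp-np.pi/2):
    q=[ctrl.solve_ik(list(p),[-np.pi/2,0,y]) for p in (a+[0,0,.1],a,gp(0))]; print(y,[None if k is None else np.round(k,2) for k in q])
ok=[y for y in (Yp+np.pi/2,Yp-np.pi/2) if ctrl.solve_ik(list(gp(0)),[-np.pi/2,0,y]) is not None]
y=min(ok,key=lambda y:abs(ctrl.solve_ik(list(a+[0,0,.1]),[-np.pi/2,0,y])-q0).max()); O=[-np.pi/2,0,y]; print(y)
ctrl.grip(.08,60); ctrl.move_to(list(a+[0,0,.11]),O)
go(a+[0,0,.07],O,fix=1); h=ctrl.servo_line(list(a),O,vel=.08,threshold=6); ctrl.sleep(.2)
s=ctrl.observe(); print(h,a,s["tool_pos"],s["ft_force"].round(1),s["time_s"])
for n in("side",):
    img,_=optics.capture(n); cv2.imwrite("pics/lev.png",cv2.resize(img[80:260,210:390],None,fx=3,fy=3,interpolation=2))
E
```

```text
1.6657963267948965 [array([-0.91,  0.29,  0.86,  1.28, -0.22,  1.67,  1.57]), array([-0.96,  0.31,  0.89,  1.51, -0.24,  1.43,  1.6 ]), array([-1.1 ,  0.38,  1.04,  1.74, -0.35,  1.22,  1.7 ])]
-1.4757963267948966 [array([-1.12,  0.41,  1.26,  1.29, -0.39,  1.71, -1.42]), array([-1.16,  0.44,  1.25,  1.52, -0.42,  1.49, -1.38]), array([-1.18,  0.45,  1.2 ,  1.75, -0.44,  1.25, -1.35])]
1.6657963267948965
False [0.50848961 0.13603253 0.28682344] [0.50882424 0.13602702 0.28732888] [-0.4 -0.4 -0.1] 29.725
```

View pics/lev.png

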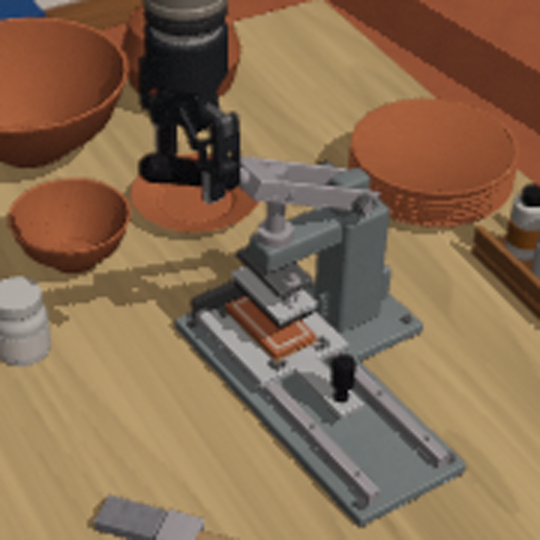

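The fingers straddle the lever grip at crop (215,165), and the tile is in its nest under the pad. I grip and bring the lever down along its arc.

```bash
cat >> h.py <<'E'
def phi(z,z0): return np.arcsin(np.sin(.47)-(z0-z)/.216)
E
python3 - <<'E'
from h import *
O=[-np.pi/2,0,Yp+np.pi/2]
ctrl.grip(.015,90); ctrl.sleep(.2); s=ctrl.observe(); p0=s["tool_pos"]; np.save("p0.npy",p0); print(s["grip_width"],p0,s["ft_force"].round(1))
d=p0-gp(.47)
cmdphi=.47
for f in (.39,.31,.23,.15,.09,.04,0.):
    ctrl.servo_line(list(gp(f)+d),O,vel=.06); ctrl.sleep(.1); s=ctrl.observe()
    print(f,"phi",phi(s["tool_pos"][2],p0[2]).round(3),(s["tool_pos"]-gp(f)-d).round(4),s["ft_force"].round(1),s["time_s"])
img,dd=optics.capture("side"); cv2.imwrite("pics/lev2.png",cv2.resize(img[80:260,210:390],None,fx=3,fy=3,interpolation=2))
E
```

```text
0.02514230607985904 [0.50853508 0.13458996 0.2871541 ] [-1.1 -4.8  4.7]
0.39 phi 0.397 [0.0006 0.     0.0014] [-2.7 -4.   8.4] 31.0583
0.31 phi 0.316 [0.0006 0.0001 0.0012] [-3.5 -4.3  7.7] 31.6
0.23 phi 0.235 [0.0005 0.0001 0.001 ] [-4.  -4.1  7.2] 32.1417
0.15 phi 0.154 [0.0004 0.0001 0.0009] [-3.8 -3.2  8.3] 32.6833
0.09 phi 0.098 [0.0005 0.0001 0.0017] [-5.8 -3.5 12.1] 33.15
0.04 phi 0.05 [0.0005 0.0001 0.0021] [-5.7 -3.2 14.1] 33.5833
0.0 phi 0.011 [0.0005 0.0001 0.0023] [-6.1 -4.  16.9] 33.975
```

View pics/lev2.png

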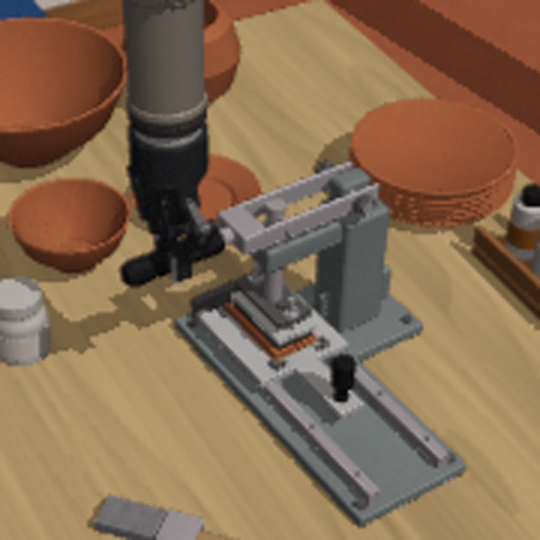

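The lever stands level and the pad is on the tile. The force rise starting near 0.13 rad and about 15 N at level match the description. One last steadiness and height check, then I hand in.

Run:
```python
from h import *
p0=np.load("p0.npy"); ctrl.sleep(1.0); s=ctrl.observe(); print(phi(s["tool_pos"][2],p0[2]),s["ft_force"].round(1),abs(s["qvel"]).max(),s["grip_width"])
oks=[]
for n in("side","top"):
    img,d=optics.capture(n); C=cloud(n,d); r=(C-PV)@np.c_[ux,[-np.sin(Yp),np.cos(Yp),0],[0,0,1]]
    for nm,lo,hi in(("tip",-.272,-.24),("bar",-.14,-.06)):
        m=(r[...,0]>lo)&(r[...,0]<hi)&(abs(r[...,1])<.016)&(abs(r[...,2])<.04)
        if m.sum()>5: print(n,nm,m.sum(),np.percentile(r[m][:,2],[50,80,95]).round(4))
    k=(img.max(2)<62)&(C[...,2]>.07)&(C[...,2]<.105)&(abs(C[...,0]-.623)<.03)&(abs(C[...,1]-.016)<.03)
    print(n,"knob",C[k].min(0).round(3),C[k].max(0).round(3))
if abs(phi(s["tool_pos"][2],p0[2]))<.04 and abs(s["qvel"]).max()<.02: ctrl.finish_job(); print("handed in",s["time_s"])
```

```text
0.011046361373846977 [-7.9 -3.3 16.3] 0.0016742648206037002 0.025151542346712893
side tip 104 [0.0125 0.0171 0.0184]
side bar 116 [0.0139 0.0168 0.019 ]
side knob [0.608 0.002 0.07 ] [0.633 0.025 0.103]
top tip 28 [0.0121 0.0148 0.0182]
top knob [0.61  0.006 0.076] [0.636 0.022 0.105]
the job is handed in; nothing more can be done
handed in 35.025
```

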